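Catch the spring cash drawer at the vegetable stall

TASK

Open the stall's cash drawer without letting it fly out: press the round release button with one finger and stop the drawer with the other finger within the first two or three centimetres as it springs out, holding it still there for a moment. Then let it run out gently against that finger until it is fully open, and leave it open. Only touch: do not pinch the drawer or reach into it, and leave the things around it alone.

Things in the scene. Friction and masses are not known exactly. Their poses are not given: they have to be found in the camera images.
- till: Dark steel cash till, black front; 295 mm deep (x), 280 wide (y), 94 high; fixed. Origin: on the counter under the middle of the front face. x runs from the front into the till, y left along the front, z up. The front is the plane x = 0, facing the robot; left, the drawer front; right, a broad stile with the release button at y = -114 mm, z = 52 mm. The flat lock at far left does nothing.
- release_face (a point): Centre of the outer end of the release button: plain steel, round, 26 mm in diameter, standing 24 mm out of the till's front, level, pointing at the robot; pressed along the till's +x. Its near edge is 23 mm to the right of the drawer front's edge. Axes as the till's.
- release (a joint): How far the release button is pressed in, m: 0 out, 0.009 at its stop. Sprung: it takes 2 N to start it and about 8 N where it lets the drawer go, 0.003 to 0.005 in. It comes out again by itself.
- drawer_face (a point): Centre of the outer face of the drawer front: smooth, 193 mm wide (till y from -78 to +115 mm), 66 mm high, 12 mm thick, 50 mm above the counter, flush with the till's front when shut; it moves with the drawer. The counter before it is free. Axes as the till's.
- drawer (a joint): How far the drawer stands out, m: 0 shut and latched (it can be pushed 3 mm further in, which does not release it), 0.11 fully open at its stop. It slides out along the till's -x. Once let go, a spring pushes it out with about 5 N all the way: left to itself it flies to its stop in about 0.25 s. Open, it stays open. The drawer with its coins weighs about 0.85 kg.
- potato: Loose potato, 95 x 64 x 63 mm, lying left of the drawer's path. Origin under its middle. To be left alone.
- ginger: Loose ginger root, about 130 x 75 x 33 mm, lying in front and to the right of the till. Origin under its middle. To be left alone.
- tea_jar: Loose closed tea jar, 68 mm in diameter, 95 mm high, standing right of the till. Origin under its middle. To be left alone.
- calculator: Loose calculator, 105 x 150 x 21 mm, lying on top of the till, 20 mm or more behind its front edge. Origin under its middle. To be left alone.

How it is judged:
By the outcome, as a careful person would: the job done as asked, in the order asked, and still so for the second after the job is handed in, with the robot touching nothing.
It also fails if it takes over 40 s, if anything falls off the work surface, if the arm or the gripper's body presses on something with over 40 N, if the wrist force passes 120 N, or if a joint passes its speed limit or range.

ROBOT

A 6-joint arm with a two-finger parallel gripper is mounted at the origin on the work surface. World frame = base frame: x ahead of the robot, y to its left, z up, the work surface at z = 0. Lengths are in m, angles in rad, forces in N, time in s.
With the tool pointing down it reaches from about 0.35 to 0.85 m from the base axis. Payload 8.1 kg.
Tool frame: the origin (TCP) lies on the centre line of the jaws, within the pads' length; the fingertips stand 19 mm ahead of it and the grasp point (between the pads) is the TCP (robot.nose_length is the distance from the TCP to the fingertips, in m); z points along the fingers, y is the line along which they close (so a half turn about z gives the same grasp; the last joint's range is limited). The gripper opens to 93 mm and grips with 3 to 60 N. Pads are 15 mm wide; open, the fingers measure 128 mm over their backs; the gripper's body (75 mm by 188 mm) begins 65 mm behind the grasp point.
Start: joints at [-1.294, 0.13, 1.488, -0, 1.523, -0.085], TCP at [0.212, -0.561, 0.238] pointing down, gripper open.
Joint ranges: [-2.96, 2.96], [-0.89, 2.26], [0.02, 2.5], [-1.34, 4.48], [0, 2.73], [-2.66, 2.66]. Speed limits (rad/s): [2.39, 2.39, 2.79, 3.14, 3.14, 3.14].

INTERFACE

Orientations are given as a unit quaternion [w, x, y, z].
In Python, from cell import robot, optics, job gives the robot as it stands.
- The arm moves only by the tool move_arm, never from a script. Its argument "plan" is a list that holds one entry, the list of rows, each a list of 7 numbers: the finger opening in m, from 0 to 0.093, then the shift along the tool's x, y, z in m, then the turn, a rotation vector about the tool's x, y, z in rad. In form: [[[fingers, dx, dy, dz, rx, ry, rz], ...]]. A call has exactly 8 rows; each row shifts and turns the commanded pose from where the row before left it, along the tool's axes as they then stand; what a row does not reach is not made up. A row lasts 1/8 s, in which the tool goes at most 62.5 mm and 10.7 degrees, less where a joint would pass 70% of its speed; a pose out of reach is approached as far as the arm can. A call with a gripper value outside its range is refused whole. The fingers move at their own pace and stop on an object; "squeeze" is the grip in N (left out, the last holds). Time passes only in rows, so rows that do not move let the fingers close, or fill a call up. It gives the time, the measured TCP pose, the force, the opening and the grip force at its end, in the units of the state.
- robot.sense(): the state, without advancing time (a new reading comes with each control period).
- optics.grab_frame(name): name is "side" or "top"; returns a dict with "image" (480x640x3 uint8, red, green, blue), "z_map" (480x640 float32, m along the optical axis (not along the pixel's ray), 0 where there is no reading), "fx", "fy", "cx", "cy" (pixels), "R" (3x3) and "t" (3): a world point X has camera coordinates R X + t. Camera axes: x right, y down, z forward; pixel columns grow to the right and rows downward; lengths in m; the calibration is good to about 2 mm. A picture is of the moment at which its call begins.
- job.hand_in(): hands the job in; it is judged then, once.
Trained networks look in a picture, given as the dict that the camera call returned (one of the last four; its "shot" number tells which), for a name from the list of things; names that differ only in an ending like _2 or _b are one class to them, and where a whole thing is asked for, a point or a joint stands for the part that bears it (a point fixed in the world has none). Each returns a list of dicts, best first, with "p" (0 to 1); they miss things now and then, are a little off and sometimes report something else, mostly with a low value. They report only what shows in the picture. A call takes as long as a camera call.
- optics.cut_out(picture, target): "region" (480x640 bool, what is visible of it).
- optics.mark_of(picture, target): "position" ([x, y, z] in m, in the coordinates of the camera as it stood for that picture, good to about 4 mm: a listed point, or the origin of a listed thing).
The state is a dict: "t": time; "joint_pos": joint angles; "joint_velocities": joint speeds; "joint_torque": joint torques, N m; "tool_pos": TCP position; "tool_rot": TCP orientation; "wrist_force": force on the tool from outside, world axes, zero at the start; "ft_torque": the same for the moment, N m; "width": finger opening in m; "grip_force": force on a finger pad.
Only numpy, scipy, OpenCV 4.12 (cv2) and the standard library are available. Lean on these libraries where they do the work, as an engineer would, in place of code of your own. Each camera call takes 0.05 s, during which the arm holds its last target. There are 200 camera calls.

## Working session

There is one attempt and no reset: what is moved stays moved. The work goes in short steps, Python scripts to look and compute and a tool call to move; the robot and the scene stay as the last step left them, time stands still between calls to the robot, and variables do not carry over. Pictures are saved under pics/ and viewed, at most 10 in all, crops included, and the job is handed in when it is done.

Besides the shell and the picture viewer there is one more tool, called after "Request:" in YAML: its name, and indented under it one key for each argument. move_arm: Moves the arm, as the interface text tells. Its arguments: {"type":"object","properties":{"plan":{"type":"array"},"squeeze":{"type":"number"}},"required":["plan"]}

```bash
ls; mkdir -p pics
cat > h.py <<'E'
import numpy as np, cv2
from cell import robot, optics, job
def world(f,p): return f["R"].T@(np.array(p)-f["t"])
def pts(f,m):
    m=m&(f["z_map"]>0); v,u=np.nonzero(m); z=f["z_map"][v,u]
    return (np.c_[(u-f["cx"])/f["fx"]*z,(v-f["cy"])/f["fy"]*z,z]-f["t"])@f["R"]
def save(f,n): cv2.imwrite("pics/"+n,f["image"][:,:,::-1])
E
python3 - <<'E'
from h import *
np.set_printoptions(precision=4,suppress=True)
print(robot.sense())
for c in("side","top"):
    f=optics.grab_frame(c); save(f,c+"1.png"); print(c,"cam at",world(f,[0,0,0]))
    for n in("till","release_face","drawer_face","potato","ginger","tea_jar","calculator"):
        r=optics.mark_of(f,n)
        print(n,[(round(q["p"],2),world(f,q["position"])) for q in r[:2]])
E
```

```text
pics
{'t': 0.0, 'joint_pos': array([-1.2944,  0.1311,  1.4893, -0.0001,  1.523 , -0.0854]), 'joint_velocities': array([ 0.0001, -0.0009,  0.0017, -0.0005, -0.0002, -0.0008]), 'joint_torque': array([ -0.0022, -55.9839, -49.1772,   0.0768,   0.0359,  -0.0002]), 'tool_pos': array([ 0.2122, -0.5606,  0.2366]), 'tool_rot': array([-0.0009,  0.9837,  0.1799, -0.0001]), 'wrist_force': array([0.1636, 0.4544, 0.1116]), 'ft_torque': array([-0.0178, -0.028 , -0.0184]), 'grip_force': 0.0, 'width': 0.09291326022760671}
side cam at [ 0.3733 -0.5287  0.6378]
till [(0.77, array([ 0.5866, -0.0091,  0.0026]))]
release_face [(0.58, array([ 0.5359, -0.107 ,  0.0539]))]
drawer_face [(0.52, array([0.597 , 0.0111, 0.0491]))]
potato [(0.95, array([0.64  , 0.1748, 0.0009])), (0.4, array([ 0.589 , -0.0062, -0.0002]))]
ginger [(0.95, array([ 0.4439, -0.2471,  0.0012])), (0.36, array([ 0.5331, -0.107 ,  0.0543]))]
tea_jar [(0.82, array([ 0.582 , -0.2707, -0.0034]))]
calculator [(0.74, array([ 0.6746, -0.0445,  0.0919]))]
top cam at [0.5233 0.0413 0.8593]
till [(0.94, array([ 0.5892, -0.01  ,  0.0026]))]
release_face [(0.75, array([ 0.5369, -0.1035,  0.052 ]))]
drawer_face [(0.56, array([0.5962, 0.0141, 0.0442]))]
potato [(0.68, array([0.6413, 0.1752, 0.0027])), (0.39, array([ 0.591 , -0.0073, -0.0016]))]
ginger [(0.66, array([ 0.4411, -0.251 ,  0.0019])), (0.44, array([ 0.5771, -0.2703,  0.0016]))]
tea_jar [(0.85, array([ 0.5793, -0.2708,  0.0014]))]
calculator [(0.89, array([ 0.6812, -0.0382,  0.0971]))]
```

View pics/side1.png

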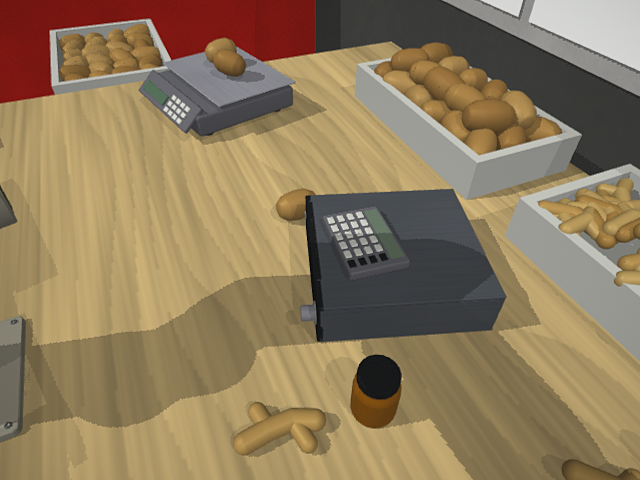

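View pics/top1.png

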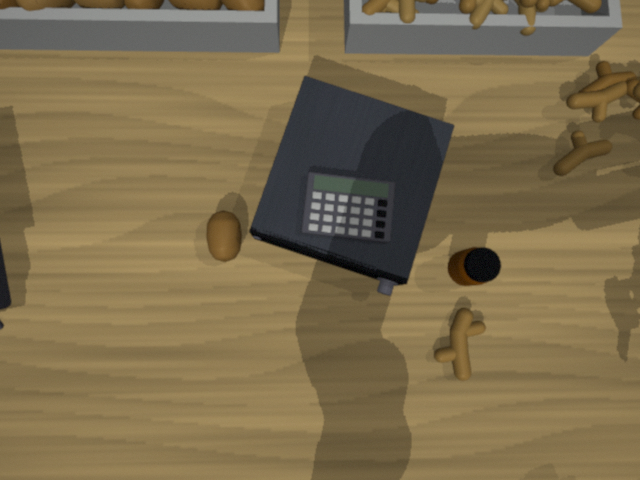

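Run:
```python
from h import *
np.set_printoptions(precision=4,suppress=True)
for c in("side","top"):
    f=optics.grab_frame(c)
    m=optics.cut_out(f,"till")[0]["region"]; P=pts(f,m)
    top=P[(P[:,2]>.088)&(P[:,2]<.1)]
    r=cv2.minAreaRect((top[:,:2]*1000).astype(np.float32)); print(c,"z",np.median(top[:,2]),r,cv2.boxPoints(r).tolist())
    fr=P[(P[:,2]>.02)&(P[:,2]<.08)&(P[:,0]<.66)]; print(len(fr))
    # front face fit x = a + b*y robust
    q=fr[np.abs(fr[:,1])<.1]
    if len(q)>50:
        for _ in range(5):
            k=np.polyfit(q[:,1],q[:,0],1); e=q[:,0]-np.polyval(k,q[:,1]); q=q[np.abs(e)<max(2*e.std(),.002)]
        print("front",k,len(q),e.std())
    a=pts(f,np.ones((480,640),bool)); b=a[(np.linalg.norm(a-[.54,-.107,.053],axis=1)<.03)]
    print("btn",len(b),b.min(0),b.max(0),np.median(b,0))
```

```text
side z 0.09329625303403256 ((731.2584228515625, -55.4814453125), (283.4644470214844, 297.0729675292969), 70.93444061279297) [[544.5730590820312, -140.91958618164062], [825.3501586914062, -237.95843505859375], [917.9437866210938, 29.956695556640625], [637.1666870117188, 126.99554443359375]]
2198
front [0.3412 0.5935] 176 0.00018255691666118403
btn 279 [ 0.5281 -0.1336  0.035 ] [ 0.5635 -0.0885  0.0777] [ 0.5428 -0.1183  0.0615]
top z 0.09464885226081399 ((731.5562133789062, -53.2640380859375), (280.2335205078125, 297.12054443359375), 71.32756805419922) [[545.9561157226562, -138.4430389404297], [827.4375610351562, -233.5683135986328], [917.1563110351562, 31.914962768554688], [635.6748657226562, 127.04023742675781]]
688
front [0.3384 0.593 ] 385 0.00024559342943980577
btn 259 [ 0.5295 -0.1359  0.0352] [ 0.5632 -0.0884  0.0777] [ 0.5454 -0.1074  0.0632]
```

Request:
move_arm:
  plan:
    - [[0.093,0,0,0,0,0,0.148],[0.093,0,0,0,0,0,0.148],[0.093,0,0,0,0,0,0.148],[0.093,0,0,0,0,0,0.148],[0.093,0,0,0,0,0,0.148],[0.093,0.003,-0.05,0,0,0,0],[0.093,0.003,-0.05,0,0,0,0],[0.093,0.003,-0.05,0,0,0,0]]

```text
t: 2.0
tool_pos: [0.2766, -0.4238, 0.2376]
tool_rot: [0.0, 0.982, -0.188, 0.0]
wrist_force: [1.5, -0.7, -1.0]
width: 0.093
grip_force: 0.0
```

Request:
move_arm:
  plan:
    - [[0.093,0.003,-0.05,0,0,0,0],[0.093,0.003,-0.05,0,0,0,0],[0.093,0.003,-0.05,0,0,0,0],[0.093,0.003,-0.05,0,0,0,0],[0.093,0.003,-0.05,0,0,0,0],[0.093,0.003,-0.05,0,0,0,0],[0.093,0.003,-0.05,0,0,0,0],[0.093,0,0,0,0,0,0]]

```text
t: 3.0
tool_pos: [0.4258, -0.1048, 0.2378]
tool_rot: [-0.0, 0.983, -0.186, 0.0]
wrist_force: [0.3, -0.8, 0.5]
width: 0.0929
grip_force: 0.0
```

```bash
cat >> h.py <<'E'
from scipy.spatial.transform import Rotation as Rn
O=np.array([.591,-.0065,0]); a=-.328; T=np.array([[np.cos(a),-np.sin(a),0],[np.sin(a),np.cos(a),0],[0,0,1]])
def todo(tx,ty,tz,yaw=-.378):
    s=robot.sense(); R=Rn.from_quat(np.roll(s["tool_rot"],-1)).as_matrix()
    G=Rn.from_euler("z",yaw).as_matrix()@np.diag([1,-1,-1.])
    print("t",s["t"],"till pos",(T.T@(s["tool_pos"]-O)).round(4),"F till",(T.T@s["wrist_force"]).round(2),"w",s["width"])
    print("shift tool",(R.T@(O+T@[tx,ty,tz]-s["tool_pos"])).round(4),"turn",Rn.from_matrix(R.T@G).as_rotvec().round(4))
E
python3 -c "
from h import *
todo(-.11,-.059,.057); print(robot.sense()['joint_pos'])"
```

```text
t 3.0 till pos [-0.1247 -0.1463  0.2378] F till [ 0.49 -0.64  0.48] w 0.09290982051121173
shift tool [ 0.0107 -0.0877  0.1809] turn [-0.0008 -0.0003  0.0048]
[-3.59061550e-01 -3.21950156e-01  1.91150876e+00  7.64086206e-04
  1.55169555e+00  1.58491031e+00]
```

Request:
move_arm:
  plan:
    - [[0.093,0.005,-0.042,0,0,0,0],[0.093,0.006,-0.042,0,0,0,0.005],[0.093,0,0,0.045,0,0,0],[0.093,0,0,0.045,0,0,0],[0.093,0,0,0.045,0,0,0],[0.093,0,0,0.045,0,0,0],[0.093,0,0,0,0,0,0],[0.093,0,0,0,0,0,0]]

```text
t: 4.0
tool_pos: [0.467, -0.0344, 0.0593]
tool_rot: [0.0, 0.982, -0.191, 0.001]
wrist_force: [-0.4, -0.2, 0.4]
width: 0.093
grip_force: 0.0
```

Run:
```python
from h import *
todo(-.045,-.059,.057)
for c in("side","top"):
    f=optics.grab_frame(c); save(f,c+"2.png")
    cv2.imwrite(f"pics/{c}2c.png",cv2.resize(f["image"][180:400,200:500,::-1],None,fx=2.5,fy=2.5))
    r=optics.mark_of(f,"release_face")
    if r: print((T.T@(world(f,r[0]["position"])-O)).round(4))
```

```text
t 4.0 till pos [-0.1084 -0.0663  0.0593] F till [-0.3  -0.35  0.44] w 0.09300584826003414
shift tool [ 0.0629 -0.0109  0.0024] turn [-0.0001 -0.0015 -0.0059]
[-0.0226 -0.1132  0.0556]
[-0.0223 -0.1133  0.0531]
```

View pics/side2c.png

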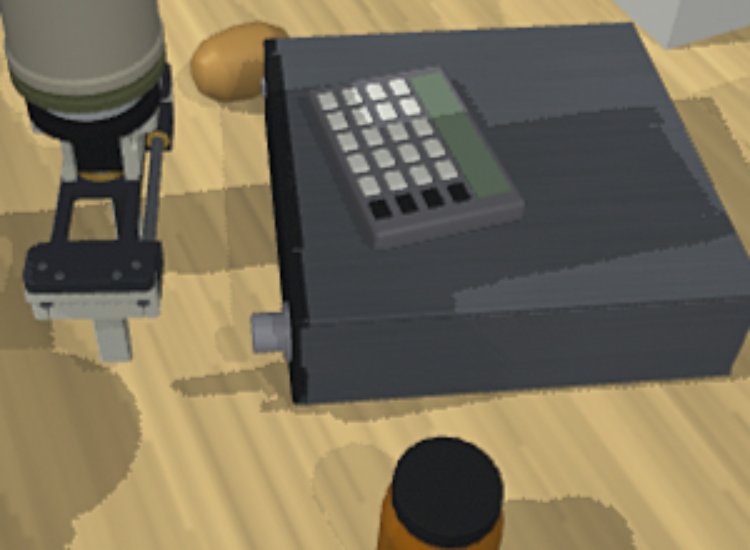

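View pics/top2c.png

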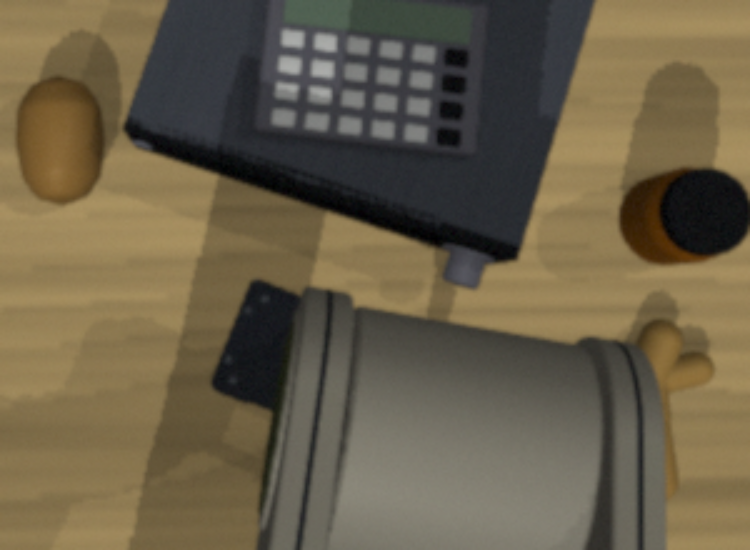

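Request:
move_arm:
  plan:
    - [[0.093,0.012,-0.004,0.002,0,0,0],[0.093,0.014,-0.003,0,0,0,0],[0.093,0.014,0,0,0,0,0],[0.093,0.014,0,0,0,0,0],[0.093,0.008,0,0,0,0,0],[0.093,0.004,0,0,0,0,0],[0.093,0,0,0,0,0,0],[0.093,0,0,0,0,0,0]]

```text
t: 5.2
tool_pos: [0.5296, -0.0516, 0.0555]
tool_rot: [-0.0, 0.982, -0.19, -0.0]
wrist_force: [0.0, -0.6, 0.6]
width: 0.093
grip_force: 0.0
```

Run:
```python
from h import *
f=optics.grab_frame("side")
cv2.imwrite("pics/side3c.png",cv2.resize(f["image"][240:380,220:400,::-1],None,fx=4,fy=4))
todo(-.029,-.062,.057)
```

```text
t 5.25 till pos [-0.0436 -0.0625  0.0555] F till [-1.03  0.74 -0.  ] w 0.09261372544373452
shift tool [ 0.0145 -0.0013 -0.0015] turn [ 0.0001  0.0004 -0.0052]
```

View pics/side3c.png

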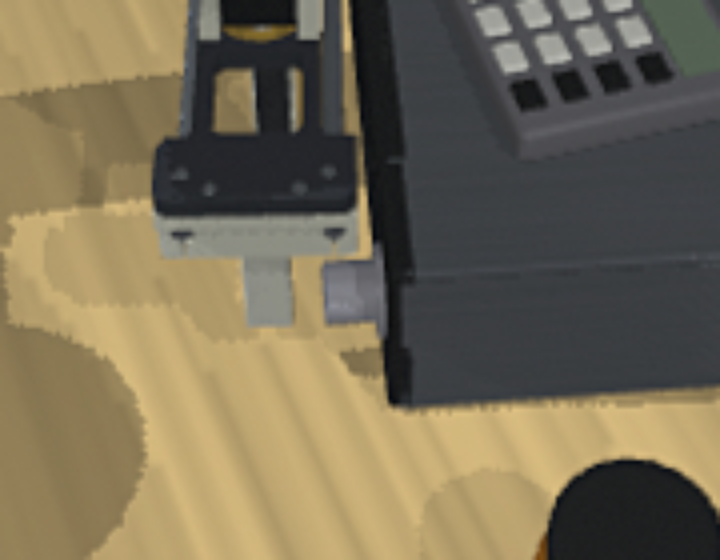

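Run:
```python
from h import *
s=robot.sense(); R=Rn.from_quat(np.roll(s["tool_rot"],-1)).as_matrix()
f=optics.grab_frame("side"); P=(pts(f,np.ones((480,640),bool))-s["tool_pos"])@R
P=P[(abs(P[:,0])<.045)&(P[:,1]>.03)&(P[:,1]<.12)&(P[:,2]<.025)&(P[:,2]>-.12)]
for z in np.arange(-.1,.024,.006):
    q=P[(P[:,2]>=z)&(P[:,2]<z+.006)]
    if len(q): print(z.round(3),len(q),q.min(0).round(4),q.max(0).round(4))
print(s["joint_pos"])
```

```text
-0.1 111 [-0.0341  0.0309 -0.1   ] [ 0.0365  0.0967 -0.0941]
-0.094 132 [-0.0331  0.0368 -0.094 ] [ 0.037   0.0946 -0.088 ]
-0.088 38 [-0.032   0.0302 -0.0879] [ 0.037   0.0921 -0.0821]
-0.082 140 [-0.0331  0.0307 -0.082 ] [ 0.0365  0.0886 -0.076 ]
-0.076 130 [-0.0336  0.0841 -0.076 ] [ 0.0364  0.0884 -0.0701]
-0.07 101 [-0.0339  0.0841 -0.07  ] [ 0.0364  0.0886 -0.0641]
-0.064 2 [-0.0099  0.0802 -0.0637] [ 0.0277  0.0853 -0.0631]
-0.04 18 [-0.0076  0.064  -0.0394] [ 0.0093  0.0664 -0.0343]
-0.034 25 [-0.0078  0.0614 -0.0336] [ 0.0105  0.0655 -0.0281]
-0.028 32 [-0.0066  0.0612 -0.0278] [ 0.0103  0.0655 -0.022 ]
-0.022 29 [-0.007   0.0534 -0.022 ] [ 0.0444  0.0644 -0.0161]
-0.016 39 [-0.0073  0.0385 -0.0157] [ 0.0448  0.0648 -0.0103]
-0.01 156 [-0.0075  0.0379 -0.01  ] [ 0.0443  0.0642 -0.0041]
-0.004 75 [-0.0079  0.0388 -0.0039] [0.0443 0.0639 0.0019]
0.002 51 [-0.0066  0.0609  0.0021] [0.0442 0.0641 0.0077]
0.008 18 [-0.0068  0.0596  0.0081] [0.0443 0.063  0.0135]
0.014 6 [0.0105 0.0502 0.0142] [0.0443 0.0606 0.0187]
[-1.93521322e-01  1.17353244e-01  1.85029629e+00  1.71183635e-05
  1.17438551e+00  1.76041976e+00]
```

Request:
move_arm:
  plan:
    - [[0.093,0.004,-0.001,-0.004,0,0,0],[0.093,0.004,0,0,0,0,0],[0.093,0.003,0,0,0,0,0],[0.093,0.002,0,0,0,0,0],[0.093,0.002,0,0,0,0,0],[0.093,0,0,0,0,0,0],[0.093,0,0,0,0,0,0],[0.093,0,0,0,0,0,0]]

```text
t: 6.3
tool_pos: [0.5428, -0.0558, 0.0592]
tool_rot: [-0.0, 0.982, -0.191, -0.002]
wrist_force: [-7.5, 4.0, 6.2]
width: 0.0931
grip_force: 4.1
```

```bash
python3 -c "
from h import *
todo(-.029,-.062,.06)"
```

```text
t 6.3 till pos [-0.0298 -0.0622  0.0592] F till [-8.38  1.39  6.24] w 0.09308548970431521
shift tool [ 0.0007 -0.0003 -0.0008] turn [ 0.0002  0.0037 -0.0055]
```

Run:
```python
from h import *
f=optics.grab_frame("side")
cv2.imwrite("pics/side4c.png",cv2.resize(f["image"][180:350,250:400,::-1],None,fx=3.5,fy=3.5))
s=robot.sense(); print(T.T@s["wrist_force"], s["ft_torque"],s["grip_force"])
```

```text
[-7.69721301  1.2771821   6.35486602] [ 0.34264305  1.3624984  -0.39237029] 4.105779826641083
```

View pics/side4c.png

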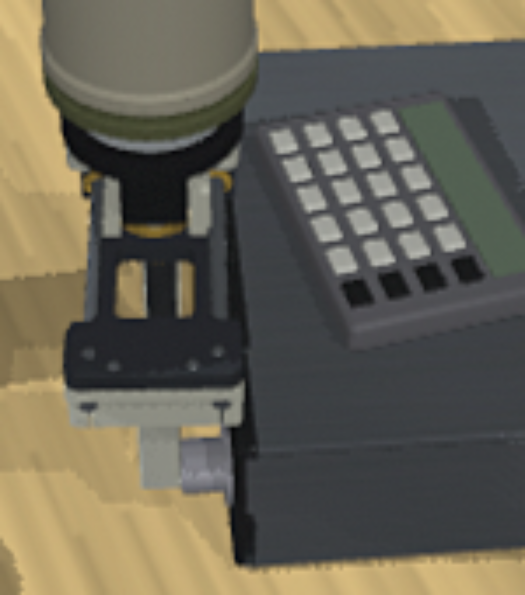

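Request:
move_arm:
  plan:
    - [[0.093,0.001,0,0,0,0,0],[0.093,0.001,0,0,0,0,0],[0.093,0.001,0,0,0,0,0],[0.093,0.0005,0,0,0,0,0],[0.093,0,0,0,0,0,0],[0.093,0,0,0,0,0,0],[0.093,0,0,0,0,0,0],[0.093,0,0,0,0,0,0]]

```text
t: 7.35
tool_pos: [0.5457, -0.0569, 0.0589]
tool_rot: [-0.0, 0.982, -0.19, -0.002]
wrist_force: [-9.1, 3.2, 5.9]
width: 0.093
grip_force: 4.6
```

```bash
python3 -c "
from h import *
todo(-.029,-.062,.06); s=robot.sense(); print(s['ft_torque'],s['grip_force'])"
```

```text
t 7.35 till pos [-0.0266 -0.0623  0.0589] F till [-9.63  0.07  5.88] w 0.09298710358589111
shift tool [-0.0024 -0.0002 -0.0011] turn [ 0.0003  0.0044 -0.0047]
[0.76209695 1.23704526 0.2218058 ] 4.61970828473568
```

Run:
```python
from h import *
f=optics.grab_frame("top"); P=(pts(f,np.ones((480,640),bool))-O)@T
for y in range(-70,115,15):
    q=P[(P[:,1]>y/1e3)&(P[:,1]<(y+15)/1e3)&(P[:,2]>.07)&(P[:,2]<.0925)&(P[:,0]>-.05)&(P[:,0]<.03)]
    print(y,len(q),q[:,0].min().round(4) if len(q) else None, end="; ")
s=robot.sense(); print(T.T@s["wrist_force"],s["ft_torque"],s["grip_force"])
cv2.imwrite("pics/top5c.png",cv2.resize(f["image"][200:320,220:440,::-1],None,fx=3.5,fy=3.5))
```

```text
-70 0 None; -55 0 None; -40 0 None; -25 0 None; -10 1 0.0234; 5 0 None; 20 15 -0.0131; 35 87 -0.0135; 50 86 -0.0134; 65 82 -0.0136; 80 76 -0.0136; 95 76 -0.0135; 110 42 -0.0134; [-9.59089867 -0.38332874  6.73634162] [0.70770732 1.1963186  0.18905842] 4.6182456985116005
```

View pics/top5c.png

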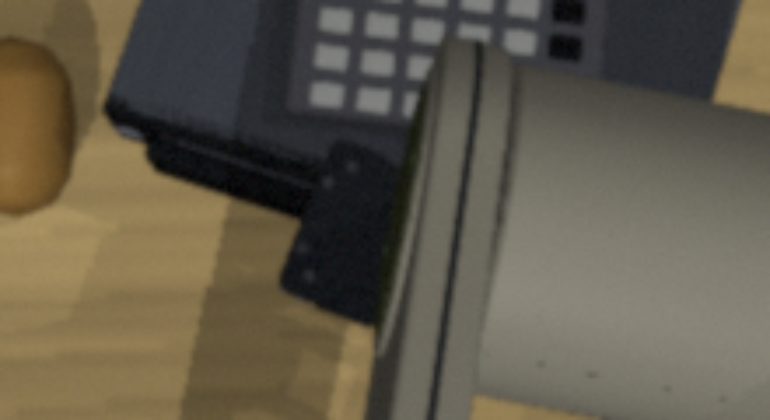

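The top view shows the drawer front out by 14 mm, resting against the left finger and still. I'll back off slowly now.

Request:
move_arm:
  plan:
    - [[0.093,0,0,0,0,0,0],[0.093,0,0,0,0,0,0],[0.093,-0.001,0,0,0,0,0],[0.093,-0.002,0.0001,0,0,0,0],[0.093,-0.004,0.0002,0,0,0,0],[0.093,-0.005,0.0003,0,0,0,0],[0.093,-0.005,0.0003,0,0,0,0],[0.093,-0.005,0.0003,0,0,0,0]]

```text
t: 8.4
tool_pos: [0.5255, -0.0501, 0.0589]
tool_rot: [-0.0, 0.982, -0.19, -0.001]
wrist_force: [-3.9, 2.6, -0.5]
width: 0.093
grip_force: 2.4
```

Request:
move_arm:
  plan:
    - [[0.093,-0.005,0.0003,0,0,0,0],[0.093,-0.005,0.0003,0,0,0,0],[0.093,-0.005,0.0003,0,0,0,0],[0.093,-0.005,0.0003,0,0,0,0],[0.093,-0.005,0.0003,0,0,0,0],[0.093,-0.005,0.0003,0,0,0,0],[0.093,-0.005,0.0003,0,0,0,0],[0.093,-0.005,0.0003,0,0,0,0]]

```text
t: 9.4
tool_pos: [0.4876, -0.0372, 0.059]
tool_rot: [-0.0, 0.982, -0.19, -0.001]
wrist_force: [-3.4, 3.9, -0.8]
width: 0.0929
grip_force: 2.3
```

```bash
cat >> h.py <<'E'
def drawer():
    f=optics.grab_frame("top"); P=(pts(f,np.ones((480,640),bool))-O)@T
    for y in (35,65,95):
        q=P[(P[:,1]>y/1e3)&(P[:,1]<(y+15)/1e3)&(P[:,2]>.07)&(P[:,2]<.0925)&(P[:,0]>-.15)&(P[:,0]<.03)]
        print(y,len(q),q[:,0].min().round(4) if len(q) else None)
    return f
E
python3 -c "
from h import *
todo(-.12,-.062,.06); s=robot.sense(); print(s['ft_torque'],s['joint_pos']); drawer()"
```

```text
t 9.4 till pos [-0.088  -0.0624  0.059 ] F till [-4.47  2.56 -0.85] w 0.0929263116996455
shift tool [-0.032   0.0013 -0.001 ] turn [-0.0002  0.002  -0.0048]
[0.59408478 0.58229547 0.29865854] [-1.81570657e-01 -4.06974619e-04  1.96615707e+00  6.34608888e-04
  1.17772640e+00  1.77181702e+00]
35 81 -0.0745
65 78 -0.0746
95 80 -0.0746
```

Request:
move_arm:
  plan:
    - [[0.093,-0.005,0.0003,0,0,0,0],[0.093,-0.005,0.0003,0,0,0,0],[0.093,-0.005,0.0003,0,0,0,0],[0.093,-0.005,0.0003,0,0,0,0],[0.093,-0.005,0.0003,0,0,0,0],[0.093,-0.004,0.0002,0,0,0,0],[0.093,-0.003,0.0002,0,0,0,0],[0.093,-0.003,0.0002,0,0,0,0]]

```text
t: 10.45
tool_pos: [0.4545, -0.0262, 0.0591]
tool_rot: [-0.0, 0.982, -0.19, -0.001]
wrist_force: [-3.0, 4.0, -2.2]
width: 0.093
grip_force: 2.2
```

Request:
move_arm:
  plan:
    - [[0.093,-0.003,0,0,0,0,0],[0.093,-0.003,0,0,0,0,0],[0.093,-0.003,0,0,0,0,0],[0.093,-0.004,0,0,0,0,0],[0.093,-0.005,0,0,0,0,0],[0.093,-0.005,0,0,0,0,0],[0.093,0,0,0,0,0,0],[0.093,0,0,0,0,0,0]]

```text
t: 11.45
tool_pos: [0.4342, -0.0181, 0.0597]
tool_rot: [-0.0, 0.982, -0.19, 0.0]
wrist_force: [-0.5, 0.3, -0.6]
width: 0.0932
grip_force: 0.0
```

```bash
python3 -c "
from h import *
todo(-.12,-.062,.06); f=drawer(); save(f,'top6.png')"
```

```text
t 11.45 till pos [-0.1447 -0.0615  0.0597] F till [-0.58  0.1  -0.63] w 0.0931606010597096
shift tool [ 0.0247 -0.0009 -0.0003] turn [-0.0001 -0.0003 -0.0051]
35 81 -0.1097
65 89 -0.1097
95 82 -0.1097
```

View pics/top6.png

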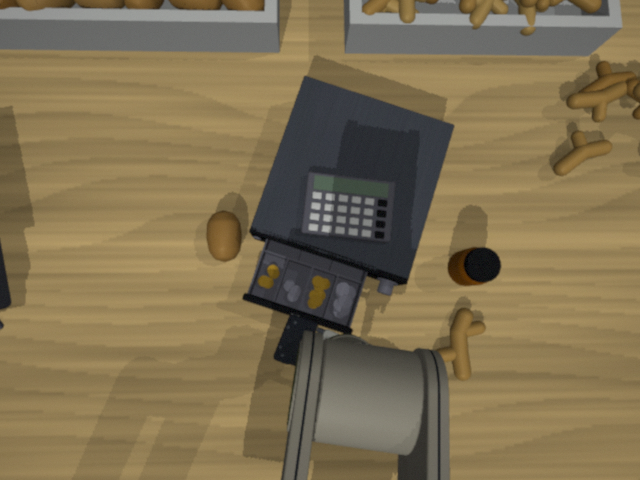

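```bash
python3 -c "
from h import *
print(job.hand_in())"
```

```text
the job is handed in; nothing more can be done
None
```

The drawer is fully open and handed in: it was released by one finger, stopped and held about 14 mm out by the other, then let out gently to 110 mm. The gripper stands about 20 mm clear and the things around the drawer were not moved.

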